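# Pin the lure tray shut before casting off

### The arm

A 6-joint arm with a two-finger parallel gripper is mounted at the origin on the work surface. World frame = base frame: x ahead of the robot, y to its left, z up, the work surface at z = 0. Lengths are in mm, angles in degrees, forces in N, time in s.
With the tool pointing down it reaches from about 300 to 850 mm from the base axis. Payload 4.2 kg.
Tool frame: the origin (TCP) lies between the finger pads; the fingertips stand 14 mm ahead of it and the grasp point (between the pads) lies 5 mm behind it (env.finger_overhang is the distance from the TCP to the fingertips, in mm); z points along the fingers, y is the line along which they close (so a half turn about z gives the same grasp; the last joint's range is limited). The gripper opens to 91 mm and grips with 3 to 60 N. Pads are 32 mm wide; open, the fingers measure 118 mm over their backs; the gripper's body (76 mm by 178 mm) begins 60 mm behind the grasp point.
Start: joints at [69.099, 18.312, 89.639, -0, 72.044, -1.146], TCP at [194.357, 541.172, 227.976] pointing down, gripper open.
Joint ranges: [-177.97, 177.97], [-48.28, 115.42], [12.27, 149.76], [-77.06, 257.06], [2.81, 150.46], [-146.56, 146.56]. Speed limits (degrees/s): [147.25, 147.25, 180, 180, 180, 180].

### API

Orientations are given as [roll, pitch, yaw] about the fixed x, y, z axes, in that order (R = Rz(yaw) Ry(pitch) Rx(roll)).
In Python, from workcell import status, cams, env, finder gives the robot as it stands.
- The arm moves only by the tool apply_moves, never from a script. Its argument "increments" is a list of rows, each a list of 7 numbers: the opening, from -1 (shut) to 1 (fully open), then the shift along the world's x, y, z in m, then the turn, a rotation vector about the world's x, y, z in degrees. In form: [[gripper, x, y, z, ax, ay, az], ...]. A call has 1 to 5 rows; each row shifts and turns the commanded pose from where the row before left it; what a row does not reach is not made up. A row lasts 1/12 s, in which the tool goes at most 41.7 mm and 7.16 degrees, less where a joint would pass 70% of its speed; a pose out of reach is approached as far as the arm can. A call with a gripper value outside its range is refused whole. The fingers move at their own pace and stop on an object; "newtons" is the grip in N (left out, the last holds). Time passes only in rows, so rows that do not move let the fingers close. It gives the time, the measured TCP pose, the force, the opening and the grip force at its end, in the units of the state.
- status.state(): the state, without advancing time (a new reading comes with each control period).
- cams.grab_frame(name): name is "scene" or "top" or "wrist"; returns a dict with "color" (420x560x3 uint8, red, green, blue), "intrinsics" (3x3 intrinsics, pixels), "R" (3x3) and "t" (3): a world point X has camera coordinates R X + t. Camera axes: x right, y down, z forward; pixel columns grow to the right and rows downward; lengths in mm; the calibration is good to about 2 mm. A picture is of the moment at which its call begins. There is no depth.
- env.job_done(): hands the job in; it is judged then, once.
Trained networks look in the newest picture that a camera, given by its name, has taken for a name from the list of things; names that differ only in an ending like _2 or _b are one class to them, and where a whole thing is asked for, a point or a joint stands for the part that bears it (a point fixed in the world has none). Each returns a list of dicts, best first, with "score" (0 to 1); they miss things now and then, are a little off and sometimes report something else, mostly with a low value. They report only what shows in the picture. A call takes as long as a camera call.
- finder.boxes_of(query, camera): "rect" ([left, top, width, height] in pixels, round what is visible of it).
- finder.trace(query, camera): "pixels" (420x560 bool, what is visible of it) and "rect" ([left, top, width, height] in pixels, round what is visible of it).
The state is a dict: "time_s": time; "qpos": joint angles; "qvel": joint speeds; "effort": joint torques, N m; "ee_pos": TCP position; "ee_rot": TCP orientation; "force": force on the tool from outside, world axes, zero at the start; "torque": the same for the moment, N m; "gripper_width": finger opening in mm; "gripper_force": force on a finger pad.
Only numpy, scipy, OpenCV 4.12 (cv2) and the standard library are available. Lean on these libraries where they do the work, as an engineer would, in place of code of your own. Each camera call takes 0.05 s, during which the arm holds its last target. There are 200 camera calls.

### The job

Slide the lure tray that has been left open fully home into its rack, then take the longer of the two pins out of the wooden block and drop it through all three plates beside the tray (upper clevis ear, tray tab, lower clevis ear) until its flange rests on the upper ear, and leave it there. Feel the pin in gently, never forcing it, and leave the shorter pin and the other things where they are.

Things in the scene. Friction and masses are not known exactly. Their poses are not given: they have to be found in the camera images.
- rack: Tackle rack fixed on the shelf; origin its underside centre (z = 0). The tray slides out to its -x; the aluminium clevis is at its +y side. A grey cassette carries tray and clevis and is screwed to the wooden base (170 x 200 x 8 mm) through slots: together these sit anywhere up to 10 mm off nominal either way in the rack's x and 4 mm in its y (not turned, heights exact), fixed in a run.
- clevis_nominal (a point): NOMINAL hole axis at the top face of the upper clevis ear, rack frame (0, 85, 96) mm. The true upright axis is up to 10 mm off in the rack's x and 4 mm in its y (see rack): find it by feel or sight. The ear is 44 (x) x 40 (y) x 8 mm, heights 88 to 96 mm, flat, with a 14 mm round hole in its centre; an upright web 22 to 30 mm to +x of the axis joins it to the lower ear.
- lower_nominal (a point): NOMINAL hole axis at the top face of the lower ear, rack frame (0, 85, 42) mm, with the same offset as the upper: true upper and lower holes are in line. Lower ear: same plate and 14 mm hole, heights 34 to 42 mm. Between the ears lies the tray's tab, heights 62 to 68 mm, 36 x 40 mm, with a 15 mm hole on the same axis when the tray is fully home.
- tray (a joint): How far the tray is pulled out, m: 0 = fully home against its stop, grows towards the rack's -x, at most 0.075. It slides with about 2.5 N of friction and stays where it is left; the stop is hard.
- tray_front_nominal (a point): NOMINAL place of the middle of the tray's front face when the tray is home, rack frame (-50, 0, 75) mm (same offset as the clevis); it does not move with the tray. Pulled out, the face is farther towards the rack's -x by the value of joint tray. Push it towards +x. The face is upright, 92 mm wide, heights 57 to 93 mm; the tray is an open grey plastic box 100 x 92 x 36 mm.
- pin: The longer pin, steel, about 0.11 kg, upright. Origin at its lower tip, z up along it. Shaft 12 mm thick, 75 mm long; its lowest 4 mm taper to a flat 10 mm wide tip. Then a flange 24 mm wide, 4 mm thick, and a rubber grip block. Starts upright in the wooden block, tip 10 mm above the shelf; seated in the clevis its tip is 21 mm above the shelf.
- pin_grip (a point): Centre of the long pin's black rubber grip block, 97 mm above its tip, axes as the pin. The block is 30 mm (pin x) by 16 mm (pin y) by 36 mm high (79 to 115 mm above the tip): pinch it across the 16 mm.
- spare: The shorter pin, to be left alone: the same but with a 54 mm shaft, so it stands 21 mm lower in the block. Origin at its lower tip.
- block: Wooden block fixed on the shelf, 130 (x) x 50 (y) x 60 mm high, origin underside centre. Two upright holes 13.5 mm wide, 50 mm deep, at x = -37 and +37 mm, y = 0; one pin in each, either way round.
- reel_case: Bystander: black plastic reel case 130 x 100 x 70 mm with a carrying handle, origin underside centre.
- multitool: Bystander: closed stainless steel multitool lying flat, 100 x 32 x 18 mm, origin underside centre.
- swivel_jar: Bystander: small glass jar of brass swivels with a steel cap, 50 mm diameter, 63 mm tall, origin underside centre.
- torch: Bystander: black torch standing on its lens end, 38 mm diameter, 130 mm tall, origin underside centre.
- oil_can: Bystander: small aluminium oil can, 48 mm diameter, 100 mm tall, origin underside centre.
- tin: Bystander: flat aluminium hook tin 90 x 60 x 22 mm, origin underside centre.

How it is judged (in metres and radians):
On the way, in this order (a step that is already met when the one before it is completed fails the run):
1. the tray is slid home while the pin is still in the block (value of joint tray below 0.005 m and horizontal distance between pin and block below 0.06 m and height (world z) of pin below 0.03 m), for 0.2 s.
2. the pin's tip is through the upper ear (height (world z) of pin below 0.084 m and horizontal distance between pin and clevis_nominal below 0.0135 m and angle between pin's own z axis and vertical below 0.12 rad), for 0.1 s.
3. the pin's tip is through the tray's tab (height (world z) of pin below 0.058 m and horizontal distance between pin and clevis_nominal below 0.0135 m and angle between pin's own z axis and vertical below 0.12 rad), for 0.1 s.
At the end, for the whole second after the job is handed in: The longer pin stands at rest through the upper ear, the tray's tab and the lower ear, upright within 0.12 rad, its tip 16 to 24 mm above the shelf (flange within 3 mm of the upper ear), within 13.5 mm horizontally of the nominal hole axis; the tray is home within 6 mm (height (world z) of pin between 0.016 and 0.024 m and horizontal distance between pin and clevis_nominal below 0.0135 m and angle between pin's own z axis and vertical below 0.12 rad and value of joint tray below 0.006 m and linear speed of pin below 0.02 m/s and angular speed of pin below 0.2 rad/s); the robot touches nothing.
It fails at once if the pin is forced: over 25 N between pin and rack (contact force between pin and rack above 25 N).
It fails at once if the shorter pin is taken or moved over 25 mm (distance of spare from where it was at the start of the episode above 0.025 m).
It fails at once if a bystander (reel case, multitool, jar, torch, oil can, tin) is moved over 25 mm (distance of any of reel_case, multitool, swivel_jar, torch, oil_can, tin from where it was at the start of the episode above 0.025 m).
It also fails if it takes over 67 s, if anything falls off the work surface, if the arm or the gripper's body presses on something with over 40 N, if the wrist force passes 120 N, or if a joint passes its speed limit or range.

## Working session

There is one attempt and no reset: what is moved stays moved. The work goes in short steps, Python scripts to look and compute and a tool call to move; the robot and the scene stay as the last step left them, time stands still between calls to the robot, and variables do not carry over. Pictures are saved under pics/ and viewed, at most 10 in all, crops included, and the job is handed in when it is done.

Besides the shell and the picture viewer there is one more tool, called after "Emit:" as name(argument=value, ...), one argument or row to a line, values as JSON. apply_moves: Moves the arm, as the interface text tells. Its arguments: {"type":"object","properties":{"increments":{"type":"array","items":{"type":"array","items":{"type":"number"}}},"newtons":{"type":"number"}},"required":["increments"]}

```bash
mkdir -p pics; cat > h.py <<'E'
from workcell import status, cams, env, finder
import numpy as np, cv2
def grab(n,save=None):
    f=cams.grab_frame(n)
    if save: cv2.imwrite('pics/'+save+'.png',f['color'][:,:,::-1])
    return f
def ray(f,u,v):
    K,R,t=map(np.array,(f['intrinsics'],f['R'],f['t']))
    return -R.T@t, R.T@np.linalg.inv(K)@np.array([u,v,1.])
def atz(f,u,v,z):
    c,d=ray(f,u,v); return c+d*(z-c[2])/d[2]
def proj(f,X):
    K,R,t=map(np.array,(f['intrinsics'],f['R'],f['t']))
    p=K@(R@np.array(X,float)+t); return p[:2]/p[2]
E
python3 - <<'E'
from h import *
fs={n:grab(n,n+'0') for n in('scene','top','wrist')}
cv2.imwrite('pics/both0.png',np.vstack([cv2.resize(np.hstack([fs['scene']['color'],fs['top']['color']])[:,:,::-1],(800,300)),np.zeros((1,800,3),np.uint8)]))
for n in fs:
    print(n,-np.array(fs[n]['R']).T@np.array(fs[n]['t']))
    for q in('rack','tray','pin','spare','block','reel_case','multitool','swivel_jar','torch','oil_can','tin'):
        print(n,q,[(np.round(b['rect']).tolist(),round(b['score'],2)) for b in finder.boxes_of(q,n)[:2]])
print(status.state())
E
```

```text
scene [ 982.59035993 -533.65446164 1193.96337303]
scene rack [([199.0, 212.0, 93.0, 92.0], 0.9)]
scene tray [([195.0, 214.0, 52.0, 57.0], 0.84)]
scene pin [([316.0, 159.0, 16.0, 18.0], 0.59)]
scene spare [([295.0, 154.0, 14.0, 19.0], 0.58), ([91.0, 274.0, 65.0, 56.0], 0.35)]
scene block [([290.0, 158.0, 44.0, 40.0], 0.57)]
scene reel_case [([90.0, 270.0, 68.0, 60.0], 0.67)]
scene multitool [([206.0, 188.0, 34.0, 17.0], 0.69)]
scene swivel_jar [([320.0, 254.0, 15.0, 25.0], 0.83)]
scene torch [([199.0, 213.0, 96.0, 88.0], 0.19)]
scene oil_can [([358.0, 123.0, 23.0, 35.0], 0.7)]
scene tin [([164.0, 334.0, 44.0, 37.0], 0.96), ([328.0, 84.0, 15.0, 38.0], 0.23)]
top [ 255.65104225   11.36948099 1555.27811615]
top rack [([275.0, 180.0, 75.0, 64.0], 0.61)]
top tray [([296.0, 205.0, 49.0, 40.0], 0.84)]
top pin []
top spare [([217.0, 217.0, 5.0, 14.0], 0.41)]
top block [([209.0, 195.0, 21.0, 42.0], 0.7)]
top reel_case [([386.0, 232.0, 47.0, 49.0], 0.77), ([390.0, 179.0, 20.0, 30.0], 0.31)]
top multitool [([274.0, 252.0, 21.0, 35.0], 0.63)]
top swivel_jar [([280.0, 147.0, 10.0, 18.0], 0.69), ([
[... 370 characters left out ...]
 oil_can []
wrist tin []
{'time_s': 1.8, 'qpos': array([ 6.90994645e+01,  1.83123468e+01,  8.96389433e+01,  5.24966359e-04,
        7.20450944e+01, -1.14449009e+00]), 'qvel': array([ 0.12374553, -0.05375603,  0.04879623,  0.07638124,  0.01341383,
       -0.05692846]), 'effort': array([-2.87889452e-03, -4.12350082e+01, -2.32227033e+01,  7.25002843e-02,
        3.77315632e-02,  2.55350237e-06]), 'ee_pos': array([194.34606163, 541.17136773, 227.97182693]), 'ee_rot': array([ 1.79996375e+02, -4.27096744e-04,  1.60243793e+02]), 'force': array([ 0.54443916, -0.81247086, -0.62630533]), 'torque': array([-0.02481464, -0.03553189, -0.0057326 ]), 'gripper_force': 0.0, 'gripper_width': 91.36662381952024}
```

```bash
python3 - <<'E'
import cv2,numpy as np
s=cv2.imread('pics/scene0.png');t=cv2.imread('pics/top0.png')
a=cv2.resize(s[110:320,180:400],(0,0),fx=1.8,fy=1.8,interpolation=3)
a=cv2.resize(s[140:320,180:345],(400,436),interpolation=3)
b=cv2.resize(t[140:290,200:360],(400,375),interpolation=3)
c=np.zeros((436,800,3),np.uint8);c[:,:400]=a;c[:375,400:]=b
cv2.imwrite('pics/crop0.png',c)
E
```

```text
(no output)
```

View pics/crop0.png

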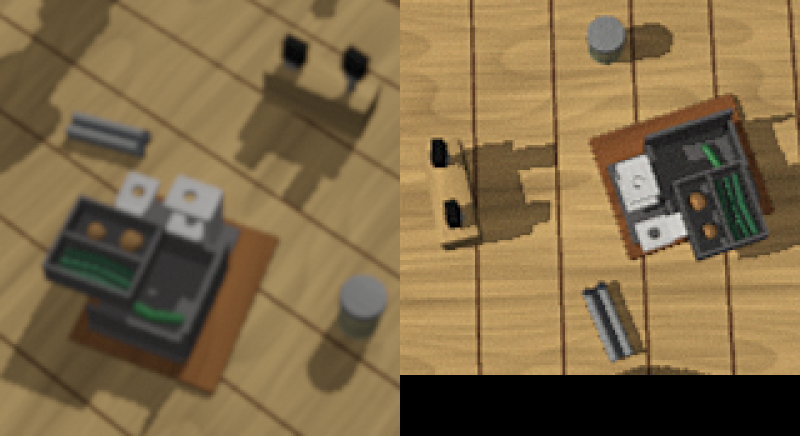

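View pics/top0.png

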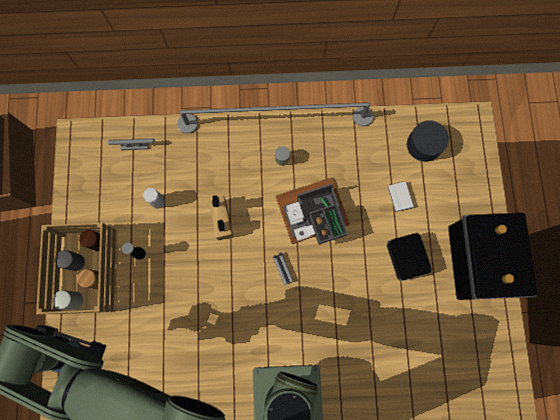

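```bash
python3 - <<'E'
from h import *
f=grab('top');s=grab('scene');w=grab('wrist')
def T(u,v,z):return atz(f,200+(u-400)*.4,140+v*.4,z).round(1)
def S(u,v,z):return atz(s,180+u*165/400,140+v*180/436,z).round(1)
print('base corners',T(590,140,8),T(735,95,8),T(635,258,8),T(772,210,8))
print('scene base corners',S(279,238,8),S(213,395,8),S(70,340,8))
print('clevis hole',T(637,183,96),S(194,196,96))
print('tab hole',T(654,233,68),S(139,188,68))
print('front corners tray',T(697,260,93),T(767,235,93), S(82,199,93),S(45,268,93))
print('grips tops',T(437,142,125),T(452,202,125),T(437,142,104),T(452,202,104),S(294,40,125),S(355,50,104),S(355,50,125),S(294,40,104))
print('mt',T(610,322,18),'jar',T(605,32,63))
R=np.array(w['R']);print(R[2],R[0],w['intrinsics'])
E
```

```text
base corners [639.8   8.2   8. ] [ 693.  -186.7    8. ] [480.7 -43.4   8. ] [ 536.  -224.5    8. ]
scene base corners [645.1   8.4   8. ] [ 700.5 -183.4    8. ] [ 541.3 -228.5    8. ]
clevis hole [560.9 -47.3  96. ] [568.5 -46.3  96. ]
tab hole [502.3 -66.4  68. ] [504.  -62.9  68. ]
front corners tray [ 462.6 -115.7   93. ] [ 489.8 -203.1   93. ] [ 475.3 -121.    93. ] [ 499.4 -206.2   93. ]
grips tops [616.2 194.6 125. ] [541.  177.6 125. ] [621.5 197.3 104. ] [545.2 180.1 104. ] [542.1 169.2 125. ] [597. 214. 104.] [604.4 199.6 125. ] [533.4 183.  104. ]
mt [398.9  -7.4  18. ] jar [769.2 -17.   63. ]
[ 0.26551138 -0.09378776 -0.95953508] [0.33709793 0.94146875 0.00125591] [[310.55680506   0.         277.0555806 ]
 [  0.         310.55680506 213.94101305]
 [  0.           0.           1.        ]]
```

Emit:
apply_moves(
  increments=[
    [1,0.029,-0.027,0.002,0,0,2.75],
    [1,0.029,-0.027,0.002,0,0,2.75],
    [1,0.029,-0.027,0.002,0,0,2.75],
    [1,0.029,-0.027,0.002,0,0,2.75],
    [1,0.029,-0.027,0.002,0,0,2.75],
  ],
)

```text
time_s: 2.37
ee_pos: [340.3, 404.8, 238.2]
ee_rot: [180.0, 0.0, 174.2]
force: [1.4, -0.2, 0.9]
gripper_width: 91.6
gripper_force: 0.0
```

Emit:
apply_moves(
  increments=[
    [1,0.029,-0.027,0.002,0,0,2.75],
    [1,0.029,-0.027,0.002,0,0,2.75],
    [1,0.029,-0.027,0.002,0,0,2.75],
    [1,0.029,-0.027,0.002,0,0,2.75],
    [1,0.029,-0.027,0.002,0,0,2.75],
  ],
)

```text
time_s: 2.78
ee_pos: [485.5, 269.6, 248.3]
ee_rot: [180.0, 0.0, -172.1]
force: [1.0, 1.2, -0.2]
gripper_width: 91.3
gripper_force: 0.0
```

Emit:
apply_moves(
  increments=[
    [1,0.03,-0.028,0,0,0,2.75],
    [1,0.03,-0.028,0,0,0,2.75],
    [1,0.03,-0.028,0,0,0,2.75],
    [1,0,0,0,0,0,0],
    [1,0,0,0,0,0,0],
  ],
)

```text
time_s: 3.2
ee_pos: [575.4, 185.6, 247.4]
ee_rot: [180.0, -0.0, -164.2]
force: [0.0, 0.5, -0.1]
gripper_width: 91.3
gripper_force: 0.0
```

```bash
python3 - <<'E'
from h import *
f=grab('wrist','w1')
np.save('w1.npy',f,allow_pickle=True)
for q in('pin','spare','block','rack','tray'):
    print(q,[(np.round(b['rect']).tolist(),round(b['score'],2)) for b in finder.boxes_of(q,'wrist')[:2]])
for X in([616,195,125],[541,177,104]):print(proj(f,X))
E
```

```text
pin [([266.0, 218.0, 21.0, 43.0], 0.93)]
spare [([277.0, 149.0, 17.0, 35.0], 0.88)]
block [([255.0, 128.0, 54.0, 122.0], 0.78)]
rack [([1.0, 1.0, 134.0, 202.0], 0.58)]
tray [([2.0, 6.0, 76.0, 109.0], 0.82)]
[273.30943047 253.06239676]
[276.49261522 170.81071972]
```

View pics/w1.png

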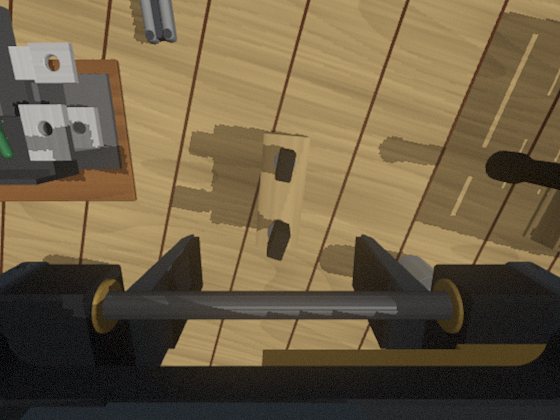

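```bash
cat >> h.py <<'E'
from scipy.optimize import minimize
def boxmask(f,x,y,yaw,z0,z1,lx=30,ly=16):
    c,s=np.cos(yaw),np.sin(yaw)
    P=[[x+c*a-s*b,y+s*a+c*b,z] for a in(-lx/2,lx/2) for b in(-ly/2,ly/2) for z in(z0,z1)]
    h=cv2.convexHull(np.float32([proj(f,p) for p in P]))
    m=np.zeros((1680,2240),np.uint8); cv2.fillConvexPoly(m,np.int32(np.round((h+.5)*4)),1); return cv2.resize(m.astype(np.float32),(560,420),interpolation=cv2.INTER_AREA)
def fit(items,x0,z0,z1):
    def cost(p):
        J=0
        for f,M in items:
            m=boxmask(f,p[0],p[1],p[2]/30,z0,z1); J-=np.minimum(m,M).sum()/np.maximum(m,M).sum()
        return J
    best=None
    for yw in (-.3,0,.3,.6):
        r=minimize(cost,[x0[0],x0[1],yw*30],method='Nelder-Mead',options=dict(initial_simplex=[[x0[0],x0[1],yw*30],[x0[0]+8,x0[1],yw*30],[x0[0],x0[1]+8,yw*30],[x0[0],x0[1],yw*30+8]]))
        if best is None or r.fun<best.fun: best=r
    return best.x[:2].round(1),np.degrees(best.x[2]/30).round(1),round(best.fun/len(items),3)
E
python3 - <<'E'
from h import *
f=grab('wrist');s=grab('scene')
g=f['color'].astype(int).max(2)
D=(g<75)
for name,rw,x0 in(('A',(260,212,293,265),(605,197)),('B',(272,142,299,188),(541,177))):
    M=np.zeros((420,560),np.float32);u0,v0,u1,v1=rw;M[v0:v1,u0:u1]=D[v0:v1,u0:u1]
    T={}
    for cam,fr in(('wrist',f),('scene',s)):
        for q in('pin','spare'):
            for t in finder.trace(q,cam)[:2]:print(name,cam,q,np.round(t['rect']),round(t['score'],2)) if name=='A' else 0
    ys,xs=np.where(M);print(name,M.sum(),xs.min(),xs.max(),ys.min(),ys.max())
    for z in((89,125),(68,104)):print(name,z,fit([(f,M)],x0,*z))
print('up',atz(f,46,128,96),'low',atz(f,80,128,42),'tab',atz(f,53,62,68))
c=f['color'][20:210,0:150,::-1];cv2.imwrite('pics/w1c.png',np.hstack([cv2.resize(c,(470,595),interpolation=3),cv2.resize(f['color'][130:270,240:315,::-1],(318,595),interpolation=3)]))
E
```

```text
A wrist pin [264. 218.  24.  45.] 0.86
A wrist spare [275. 148.  19.  36.] 0.61
A scene pin [321. 161.  11.  16.] 0.61
A scene pin [199. 213.  95.  91.] 0.52
A scene spare [295. 153.  12.  20.] 0.53
A scene spare [320. 254.  19.  28.] 0.34
A 631.0 264 286 221 260
A (89, 125) (array([607.4, 196.9]), np.float64(1.8), np.float64(-0.873))
A (68, 104) (array([615.2, 199.1]), np.float64(-1.9), np.float64(-0.948))
B 502.0 273 292 149 182
B (89, 125) (array([532.8, 182.4]), np.float64(10.8), np.float64(-0.771))
B (68, 104) (array([535. , 183.5]), np.float64(8.5), np.float64(-0.87))
up [562.477078   -43.83094431  96.        ] low [563.42219715 -43.92988032  42.        ] tab [502.47379942 -61.11939488  68.        ]
```

View pics/w1c.png

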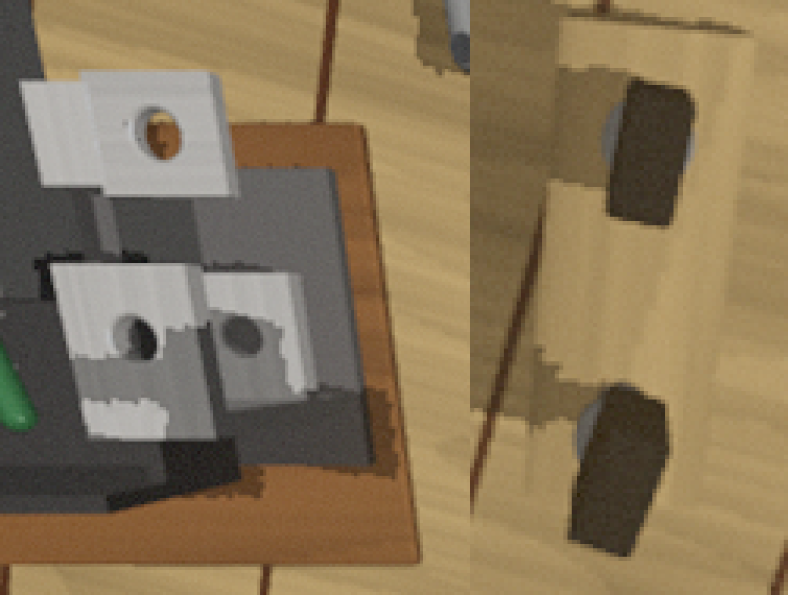

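Emit:
apply_moves(
  increments=[
    [-1,-0.014,-0.0355,0,0,0,0],
    [-1,-0.014,-0.0355,0,0,0,0],
    [-1,-0.014,-0.0355,0,0,0,0],
    [-1,-0.014,-0.0355,0,0,0,0],
    [-1,-0.014,-0.0355,0,0,0,0],
  ],
)

```text
time_s: 4.42
ee_pos: [503.5, 8.3, 248.0]
ee_rot: [-180.0, 0.0, -164.0]
force: [0.3, 0.1, 1.2]
gripper_width: 60.7
gripper_force: 0.0
```

Emit:
apply_moves(
  increments=[
    [-1,-0.014,-0.0355,0,0,0,0],
    [-1,-0.014,-0.0355,0,0,0,0],
    [-1,-0.014,-0.0355,0,0,0,0],
    [-1,-0.014,-0.0355,0,0,0,0],
    [-1,-0.014,-0.0355,0,0,0,0],
  ],
)

```text
time_s: 4.83
ee_pos: [433.4, -169.4, 248.2]
ee_rot: [-180.0, 0.0, -164.0]
force: [0.8, -0.7, -0.3]
gripper_width: 27.5
gripper_force: 0.0
```

Emit:
apply_moves(
  increments=[
    [-1,0,0,-0.034,0,0,0],
    [-1,0,0,-0.034,0,0,0],
    [-1,0,0,-0.034,0,0,0],
    [-1,0,0,-0.034,0,0,0],
    [-1,0,0,-0.034,0,0,0],
  ],
)

```text
time_s: 5.25
ee_pos: [434.3, -168.2, 77.0]
ee_rot: [-180.0, 0.1, -164.0]
force: [0.3, -0.9, -0.2]
gripper_width: 0.2
gripper_force: 0.0
```

Emit:
apply_moves(
  increments=[
    [-1,0.01,0.003,0,0,0,0],
    [-1,0.01,0.003,0,0,0,0],
    [-1,0.01,0.003,0,0,0,0],
  ],
)

```text
time_s: 5.5
ee_pos: [466.4, -159.0, 79.6]
ee_rot: [-179.9, 0.1, -164.0]
force: [-2.8, -0.7, -0.0]
gripper_width: 0.6
gripper_force: 1.6
```

Emit:
apply_moves(
  increments=[
    [-1,0.01,0.0029,0,0,0,0],
    [-1,0.01,0.0029,0,0,0,0],
    [-1,0.01,0.0029,0,0,0,0],
    [-1,0.01,0.0029,0,0,0,0],
    [-1,0.006,0.0017,0,0,0,0],
  ],
)

```text
time_s: 5.92
ee_pos: [512.7, -145.4, 79.0]
ee_rot: [-179.9, 0.1, -164.0]
force: [-2.0, -1.3, 1.7]
gripper_width: 0.5
gripper_force: 1.4
```

Emit:
apply_moves(
  increments=[
    [-1,0.002,0.0006,0,0,0,0],
    [-1,0.002,0.0006,0,0,0,0],
    [-1,0.001,0.0003,0,0,0,0],
  ],
)

```text
time_s: 6.17
ee_pos: [515.5, -144.0, 78.1]
ee_rot: [-180.0, 0.0, -164.0]
force: [-2.2, -1.0, 1.0]
gripper_width: 1.1
gripper_force: 1.3
```

Emit:
apply_moves(
  increments=[
    [-1,0.002,0.0006,0,0,0,0],
    [-1,0.002,0.0006,0,0,0,0],
    [-1,0.001,0.0003,0,0,0,0],
  ],
)

```text
time_s: 6.42
ee_pos: [520.4, -142.6, 78.0]
ee_rot: [180.0, 0.0, -164.0]
force: [-2.3, -0.8, 1.3]
gripper_width: -0.1
gripper_force: 1.3
```

Emit:
apply_moves(
  increments=[
    [-1,0.001,0.0003,0,0,0,0],
    [-1,0.001,0.0003,0,0,0,0],
  ],
)

```text
time_s: 6.58
ee_pos: [521.2, -142.1, 78.0]
ee_rot: [180.0, -0.2, -164.0]
force: [-6.2, -3.7, 4.6]
gripper_width: 0.8
gripper_force: 3.7
```

Emit:
apply_moves(
  increments=[
    [-1,0.001,0.0003,0,0,0,0],
    [-1,0.001,0.0003,0,0,0,0],
  ],
)

```text
time_s: 6.75
ee_pos: [521.5, -141.8, 78.0]
ee_rot: [179.9, -0.4, -164.0]
force: [-10.4, -5.4, 8.2]
gripper_width: 0.8
gripper_force: 5.9
```

Emit:
apply_moves(
  increments=[
    [-1,-0.01,-0.003,0,0,0,0],
    [-1,-0.02,-0.006,0,0,0,0],
    [-1,0,0,0.04,0,0,0],
    [-1,0,0,0.04,0,0,0],
    [-1,0,0,0.04,0,0,0],
  ],
)

```text
time_s: 7.17
ee_pos: [493.9, -149.9, 198.9]
ee_rot: [179.9, 0.0, -164.0]
force: [1.1, -0.9, -0.1]
gripper_width: 0.5
gripper_force: 0.0
```

Emit:
apply_moves(
  increments=[
    [1,0.016,0.027,0.02,0,0,0],
    [1,0.016,0.027,0.02,0,0,0],
    [1,0.016,0.027,0.02,0,0,0],
    [1,0.016,0.027,0,0,0,0],
    [1,0,0,0,0,0,0],
  ],
)

```text
time_s: 7.58
ee_pos: [561.8, -37.9, 259.3]
ee_rot: [179.9, 0.4, -163.8]
force: [0.5, 0.2, -1.1]
gripper_width: 31.1
gripper_force: 0.0
```

```bash
python3 - <<'E'
from h import *
f=grab('wrist','w2')
print(status.state()['ee_pos'])
u,v=proj(f,[562.5,-43.8,96]);print(u,v,proj(f,[562.5,-43.8,42]))
c=f['color'][int(v)-70:int(v)+70,int(u)-90:int(u)+90,::-1];print(int(u)-90,int(v)-70);cv2.imwrite('pics/w2c.png',cv2.resize(c,(0,0),fx=4,fy=4,interpolation=3))
E
```

```text
[559.89538595 -39.96527778 258.20436875]
269.7328946924424 199.13457953038974 [270.62313068 188.39660592]
179 129
```

View pics/w2c.png

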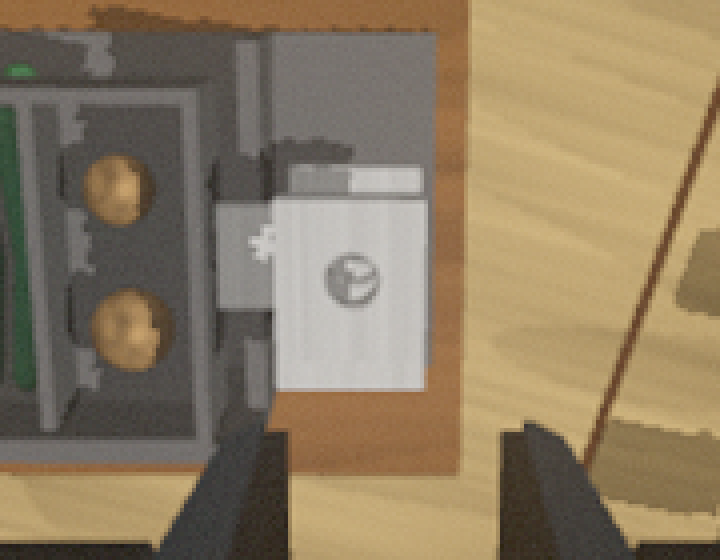

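Emit:
apply_moves(
  increments=[
    [1,0.007,0.0395,0,0,0,-1],
    [1,0.007,0.0395,0,0,0,-1],
    [1,0.007,0.0395,0,0,0,-1],
    [1,0.007,0.0395,0,0,0,-1],
    [1,0.007,0.0395,0,0,0,-1],
  ],
)

```text
time_s: 8.05
ee_pos: [593.2, 156.0, 257.4]
ee_rot: [180.0, -0.0, -169.1]
force: [0.9, 0.1, -0.1]
gripper_width: 68.5
gripper_force: 0.0
```

Emit:
apply_moves(
  increments=[
    [1,0.007,0.0395,0,0,0,-1],
    [1,0,0,0,0,0,0],
    [1,0,0,0,0,0,0],
  ],
)

```text
time_s: 8.3
ee_pos: [600.1, 195.6, 256.8]
ee_rot: [-180.0, -0.1, -169.8]
force: [0.5, -0.9, 0.4]
gripper_width: 88.2
gripper_force: 0.0
```

```bash
python3 - <<'E'
from h import *
f=grab('wrist','w3');st=status.state()
print(st['ee_pos'],st['ee_rot'],st['gripper_width'])
u,v=proj(f,[608,197,107]);print(u,v)
for q in('pin','spare'):
    for t in finder.trace(q,'wrist')[:2]:
        M=t['pixels'].astype(np.float32);print(q,np.round(t['rect']),round(t['score'],2),M.sum())
        D=M*(f['color'].max(2)<85);print(D.sum())
        for z in((89,125),(68,104)):print(z,fit([(f,D.astype(np.float32))],(608,197) if q=='pin' else (535,183),*z))
a,b=int(v)-75,int(u)-95;print(b,a)
c=f['color'][a:a+140,b:b+190,::-1];cv2.imwrite('pics/w3c.png',cv2.resize(c,(0,0),fx=4,fy=4,interpolation=3))
# hole from w2 view: recompute with saved geometry (camera fixed in tool)
E
```

```text
[599.99370191 194.20697701 257.04578669] [-1.79968010e+02 -8.53965145e-02 -1.69955049e+02] 90.25169641193865
275.4548338696613 212.3882473485803
pin [270. 193.  17.  40.] 0.61 690.0
566.0
(89, 125) (array([607. , 196.7]), np.float64(-0.7), np.float64(-0.873))
(68, 104) (array([613.4, 197.9]), np.float64(-2.3), np.float64(-0.945))
pin [  0.  54. 136. 154.] 0.54 17221.0
4605.0
(89, 125) (array([608., 197.]), np.float64(-17.2), np.float64(0.0))
(68, 104) (array([608., 197.]), np.float64(-17.2), np.float64(0.0))
spare [263. 121.  26.  32.] 0.61 610.0
483.0
(89, 125) (array([534.7, 183.5]), np.float64(7.0), np.float64(-0.792))
(68, 104) (array([534.6, 183.4]), np.float64(5.4), np.float64(-0.904))
180 137
```

View pics/w3c.png

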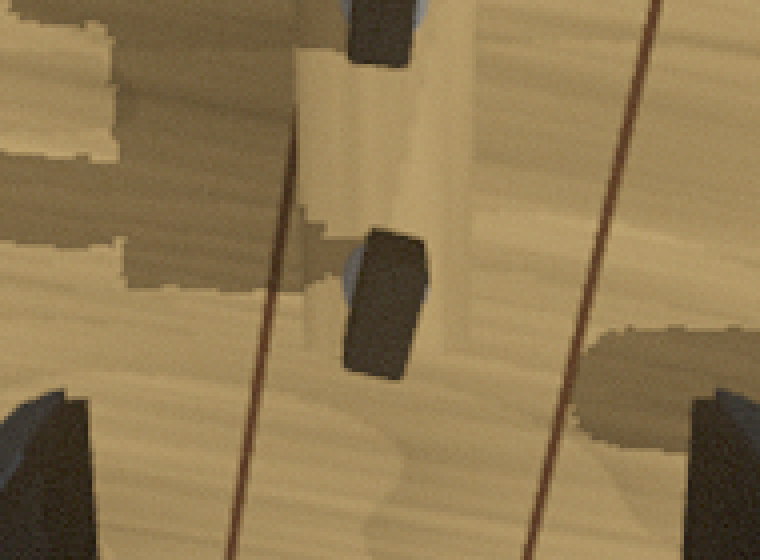

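Emit:
apply_moves(
  increments=[
    [1,0.0035,0.0015,0,0,0,-6.3],
    [1,0.0035,0.0015,-0.03,0,0,-6.2],
    [1,0,0,-0.04,0,0,0],
    [1,0,0,-0.04,0,0,0],
    [1,0,0,-0.02,0,0,0],
  ],
)

```text
time_s: 8.87
ee_pos: [604.8, 194.7, 123.6]
ee_rot: [-179.9, -0.4, 177.3]
force: [-1.1, -0.6, -0.4]
gripper_width: 91.1
gripper_force: 0.0
```

Emit:
apply_moves(
  increments=[
    [1,0,0,-0.017,0,0,0],
    [1,0,0,0,0,0,0],
  ],
)

```text
time_s: 9.03
ee_pos: [604.8, 194.9, 107.0]
ee_rot: [-179.8, -0.4, 177.4]
force: [0.5, 0.8, 0.2]
gripper_width: 91.4
gripper_force: 0.0
```

```bash
python3 - <<'E'
from h import *
f=grab('wrist','w4');st=status.state()
print(st['ee_pos'],st['ee_rot'],st['gripper_width'])
cv2.imwrite('pics/w4c.png',f['color'][120:400,100:460,::-1])
E
```

```text
[606.25443884 195.52357403 109.46035829] [-179.92009397   -0.22145218  177.36736531] 91.05315467333615
```

View pics/w4c.png

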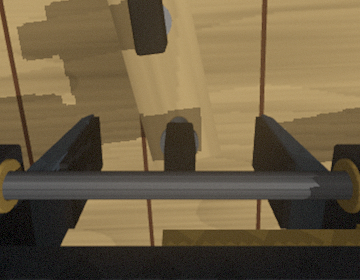

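Emit:
apply_moves(
  increments=[
    [-1,0,0,0,0,0,0],
    [-1,0,0,0,0,0,0],
    [-1,0,0,0,0,0,0],
    [-1,0,0,0,0,0,0],
    [-1,0,0,0,0,0,0],
  ],
  newtons=20,
)

```text
time_s: 9.5
ee_pos: [607.7, 197.8, 112.0]
ee_rot: [180.0, 0.1, 177.5]
force: [-0.6, 0.9, -0.0]
gripper_width: 61.0
gripper_force: 0.0
```

Emit:
apply_moves(
  increments=[
    [-1,0,0,0,0,0,0],
    [-1,0,0,0,0,0,0],
    [-1,0,0,0,0,0,0],
    [-1,0,0,0,0,0,0],
    [-1,0,0,0,0,0,0],
  ],
)

```text
time_s: 9.92
ee_pos: [607.3, 197.7, 110.9]
ee_rot: [180.0, -0.0, 177.5]
force: [0.4, -0.3, -0.1]
gripper_width: 27.3
gripper_force: 0.0
```

Emit:
apply_moves(
  increments=[
    [-1,0,0,-0.002,0,0,0],
    [-1,0,0,0,0,0,0],
    [-1,0,0,0,0,0,0],
    [-1,0,0,0,0,0,0],
  ],
)

```text
time_s: 10.25
ee_pos: [607.1, 197.2, 108.5]
ee_rot: [-179.9, -0.0, 177.5]
force: [-0.3, -1.9, -1.8]
gripper_width: 16.1
gripper_force: 20.0
```

Emit:
apply_moves(
  increments=[
    [-1,0,0,0.002,0,0,0],
    [-1,0,0,0.004,0,0,0],
    [-1,0,0,0.006,0,0,0],
    [-1,0,0,0.008,0,0,0],
  ],
)

```text
time_s: 10.58
ee_pos: [607.1, 197.3, 129.1]
ee_rot: [-180.0, -0.1, 177.5]
force: [1.2, -1.7, -2.8]
gripper_width: 16.2
gripper_force: 20.0
```

Emit:
apply_moves(
  increments=[
    [-1,0,0,0.02,0,0,0],
    [-1,0,0,0.03,0,0,0],
    [-1,0,0,0.03,0,0,0],
    [-1,0,-0.02,0.016,0,0,0],
    [-1,-0.002,-0.03,0,0,0,0],
  ],
)

```text
time_s: 11.0
ee_pos: [608.1, 150.6, 231.3]
ee_rot: [179.7, 0.6, 177.7]
force: [1.3, -0.9, -0.9]
gripper_width: 15.9
gripper_force: 20.0
```

Emit:
apply_moves(
  increments=[
    [-1,-0.003,-0.04,0,0,0,0],
    [-1,-0.003,-0.04,0,0,0,0],
    [-1,-0.003,-0.04,0,0,0,0],
    [-1,-0.003,-0.04,0,0,0,0],
    [-1,-0.003,-0.032,0,0,0,0],
  ],
)

```text
time_s: 11.42
ee_pos: [590.3, -46.4, 226.5]
ee_rot: [180.0, 0.1, 177.4]
force: [0.3, 0.4, -0.2]
gripper_width: 16.0
gripper_force: 20.0
```

Emit:
apply_moves(
  increments=[
    [-1,0,0,0,0,0,0],
    [-1,0,0,0,0,0,0],
    [-1,0,0,0,0,0,0],
    [-1,0,0,0,0,0,0],
  ],
)

```text
time_s: 11.75
ee_pos: [590.7, -43.0, 225.5]
ee_rot: [179.9, 0.1, 177.6]
force: [0.6, 0.2, -0.9]
gripper_width: 15.9
gripper_force: 20.0
```

```bash
python3 - <<'E'
from h import *
f=grab('wrist','w5');st=status.state();p=st['ee_pos']
print(p,st['ee_rot'],st['force'],st['gripper_width'])
print('hole',proj(f,[562.5,-45.5,96]),'tip',proj(f,[p[0],p[1],p[2]-99]))
c=f['color'][100:300,180:380,::-1];cv2.imwrite('pics/w5c.png',cv2.resize(c,(600,600),interpolation=3))
import pickle;pickle.dump({k:np.array(f[k]) for k in('intrinsics','R','t')},open('w5.pkl','wb'))
E
```

```text
[590.58127207 -42.87798207 225.34049465] [1.79954831e+02 3.31381517e-02 1.77586975e+02] [-0.09824634 -0.25093677 -0.63169045] 16.150975706836956
hole [271.40865712 181.24481282] tip [275.41685193 219.60202407]
```

View pics/w5c.png

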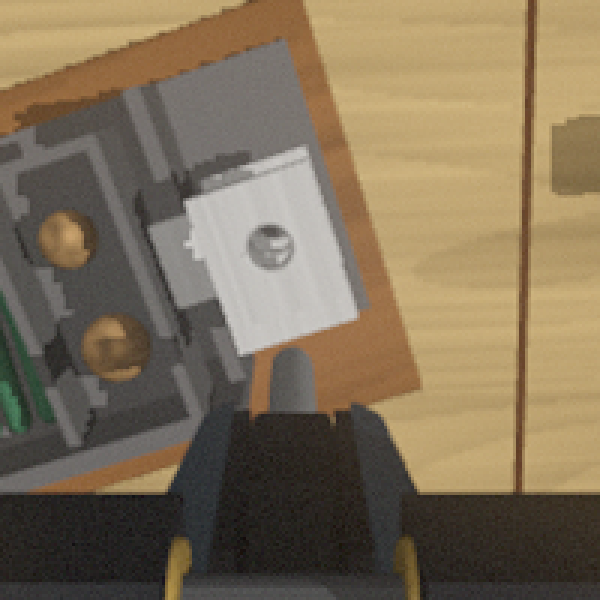

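Emit:
apply_moves(
  increments=[
    [-1,-0.004,-0.003,-0.009,0,0,0],
    [-1,-0.004,-0.003,-0.009,0,0,0],
    [-1,0,0,-0.007,0,0,0],
    [-1,0,0,0,0,0,0],
    [-1,0,0,0,0,0,0],
  ],
)

```text
time_s: 12.22
ee_pos: [581.9, -50.1, 199.0]
ee_rot: [180.0, -0.1, 177.5]
force: [-0.1, -0.3, -0.5]
gripper_width: 15.8
gripper_force: 20.0
```

Emit:
apply_moves(
  increments=[
    [-1,0,0,0,0,0,0],
    [-1,0,0,0,0,0,0],
  ],
)

```text
time_s: 12.38
ee_pos: [582.8, -50.3, 200.3]
ee_rot: [180.0, 0.1, 177.5]
force: [-0.7, -0.2, -0.1]
gripper_width: 16.4
gripper_force: 20.0
```

```bash
python3 - <<'E'
from h import *
f=grab('wrist','w6');st=status.state();p=st['ee_pos']
print(p,st['ee_rot'],st['force'],st['gripper_width'])
print('hole',proj(f,[563.4,-47.3,96]),'tip',proj(f,[p[0],p[1],p[2]-99]))
c=f['color'][150:250,215:335,::-1];cv2.imwrite('pics/w6c.png',cv2.resize(c,(720,600),interpolation=3))
K=f['intrinsics']
for d in([1,0,0],[0,1,0]):print(proj(f,p-[0,0,99]+np.array(d)*10)-proj(f,p-[0,0,99]))
E
```

```text
[582.75322929 -50.3082592  200.36941414] [1.79995883e+02 5.49662569e-02 1.77500029e+02] [ 0.34025166  0.16174138 -1.16166088] 15.904642774190211
hole [277.90511735 196.40628286] tip [275.38841715 219.80570513]
[ 0.50680681 10.91954533]
[11.57246887 -0.47605347]
```

View pics/w6c.png

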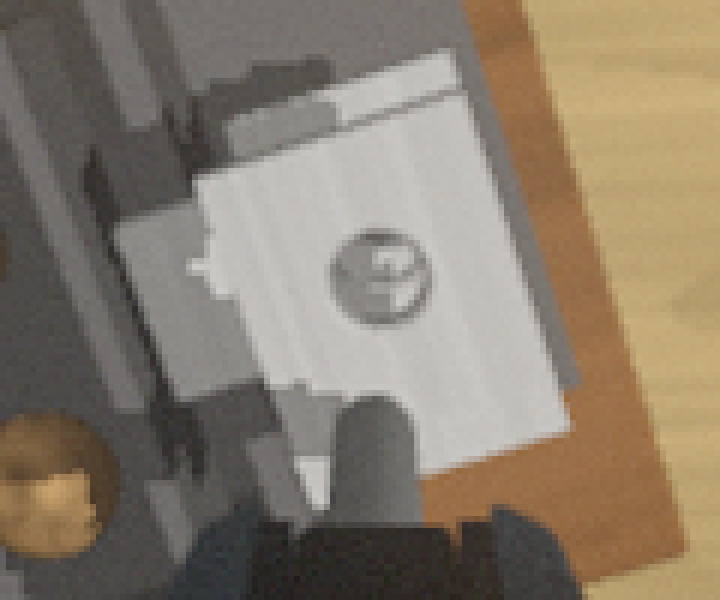

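Emit:
apply_moves(
  increments=[
    [-1,-0.007,0.001,0,0,0,0],
    [-1,-0.007,0.001,0,0,0,0],
    [-1,-0.0068,0,0,0,0,0],
    [-1,0,0,0,0,0,0],
    [-1,0,0,0,0,0,0],
  ],
)

```text
time_s: 12.85
ee_pos: [561.1, -48.3, 200.3]
ee_rot: [180.0, 0.0, 177.5]
force: [0.4, -1.1, -1.4]
gripper_width: 16.0
gripper_force: 20.0
```

Emit:
apply_moves(
  increments=[
    [-1,0,0,-0.001,0,0,0],
    [-1,0,0,-0.001,0,0,0],
    [-1,0,0,-0.001,0,0,0],
    [-1,0,0,0,0,0,0],
  ],
)

```text
time_s: 13.18
ee_pos: [561.6, -48.3, 196.6]
ee_rot: [180.0, -0.0, 177.5]
force: [0.6, 0.5, -0.3]
gripper_width: 15.7
gripper_force: 20.0
```

Emit:
apply_moves(
  increments=[
    [-1,0,0,-0.001,0,0,0],
    [-1,0,0,-0.001,0,0,0],
    [-1,0,0,0,0,0,0],
  ],
)

```text
time_s: 13.43
ee_pos: [561.5, -48.3, 194.7]
ee_rot: [180.0, -0.0, 177.5]
force: [0.1, 0.7, -0.8]
gripper_width: 16.1
gripper_force: 20.0
```

Emit:
apply_moves(
  increments=[
    [-1,0,0,-0.001,0,0,0],
    [-1,0,0,-0.001,0,0,0],
    [-1,0,0,0,0,0,0],
  ],
)

```text
time_s: 13.68
ee_pos: [561.6, -48.3, 192.8]
ee_rot: [180.0, -0.0, 177.5]
force: [-0.4, 0.4, -0.6]
gripper_width: 15.7
gripper_force: 20.0
```

Emit:
apply_moves(
  increments=[
    [-1,0,0,-0.001,0,0,0],
    [-1,0,0,-0.001,0,0,0],
    [-1,0,0,-0.001,0,0,0],
    [-1,0,0,0,0,0,0],
  ],
)

```text
time_s: 14.02
ee_pos: [561.5, -48.3, 189.8]
ee_rot: [180.0, -0.0, 177.5]
force: [0.3, 0.5, -1.0]
gripper_width: 16.2
gripper_force: 20.0
```

Emit:
apply_moves(
  increments=[
    [-1,0,0,-0.001,0,0,0],
    [-1,0,0,-0.001,0,0,0],
    [-1,0,0,-0.001,0,0,0],
    [-1,0,0,0,0,0,0],
  ],
)

```text
time_s: 14.35
ee_pos: [561.6, -48.3, 186.7]
ee_rot: [180.0, -0.0, 177.5]
force: [0.9, 0.1, -0.4]
gripper_width: 16.0
gripper_force: 20.0
```

Emit:
apply_moves(
  increments=[
    [-1,0,0,-0.002,0,0,0],
    [-1,0,0,-0.002,0,0,0],
    [-1,0,0,0,0,0,0],
  ],
)

```text
time_s: 14.6
ee_pos: [561.5, -48.3, 182.5]
ee_rot: [180.0, -0.0, 177.5]
force: [1.2, -0.2, -1.8]
gripper_width: 16.0
gripper_force: 20.0
```

Emit:
apply_moves(
  increments=[
    [-1,0,0,-0.003,0,0,0],
    [-1,0,0,-0.003,0,0,0],
    [-1,0,0,-0.003,0,0,0],
    [-1,0,0,-0.002,0,0,0],
    [-1,0,0,0,0,0,0],
  ],
)

```text
time_s: 15.02
ee_pos: [561.5, -48.4, 171.4]
ee_rot: [180.0, -0.0, 177.5]
force: [1.2, -0.9, -1.7]
gripper_width: 16.0
gripper_force: 20.0
```

Emit:
apply_moves(
  increments=[
    [-1,0,0,-0.001,0,0,0],
    [-1,0,0,-0.001,0,0,0],
    [-1,0,0,-0.001,0,0,0],
    [-1,0,0,-0.001,0,0,0],
    [-1,0,0,0,0,0,0],
  ],
)

```text
time_s: 15.43
ee_pos: [561.5, -48.3, 167.8]
ee_rot: [180.0, -0.0, 177.5]
force: [1.2, 0.2, -0.4]
gripper_width: 16.0
gripper_force: 20.0
```

Emit:
apply_moves(
  increments=[
    [-1,0,0,-0.001,0,0,0],
    [-1,0,0,-0.001,0,0,0],
    [-1,0,0,-0.001,0,0,0],
    [-1,0,0,-0.001,0,0,0],
    [-1,0,0,0,0,0,0],
  ],
)

```text
time_s: 15.85
ee_pos: [561.5, -48.3, 163.7]
ee_rot: [180.0, -0.0, 177.5]
force: [0.8, -0.3, -1.3]
gripper_width: 15.7
gripper_force: 20.0
```

Emit:
apply_moves(
  increments=[
    [-1,0,0,-0.002,0,0,0],
    [-1,0,0,-0.002,0,0,0],
    [-1,0,0,-0.002,0,0,0],
    [-1,0,0,0,0,0,0],
  ],
)

```text
time_s: 16.18
ee_pos: [561.5, -48.3, 157.4]
ee_rot: [180.0, -0.0, 177.5]
force: [1.3, -0.2, -2.0]
gripper_width: 15.8
gripper_force: 20.0
```

Emit:
apply_moves(
  increments=[
    [-1,0.0003,0,-0.002,0,0,0],
    [-1,0,0,-0.003,0,0,0],
    [-1,0,0,-0.003,0,0,0],
    [-1,0,0,-0.003,0,0,0],
    [-1,0,0,0,0,0,0],
  ],
)

```text
time_s: 16.6
ee_pos: [561.6, -48.3, 146.2]
ee_rot: [180.0, -0.0, 177.5]
force: [0.8, -0.7, -0.7]
gripper_width: 16.1
gripper_force: 20.0
```

Emit:
apply_moves(
  increments=[
    [-1,0,0,-0.001,0,0,0],
    [-1,0,0,-0.001,0,0,0],
    [-1,0,0,-0.001,0,0,0],
    [-1,0,0,-0.001,0,0,0],
    [-1,0,0,0,0,0,0],
  ],
)

```text
time_s: 17.02
ee_pos: [561.8, -48.3, 142.8]
ee_rot: [180.0, -0.0, 177.5]
force: [-0.2, -0.0, -1.6]
gripper_width: 15.6
gripper_force: 20.0
```

Emit:
apply_moves(
  increments=[
    [-1,0,0,-0.001,0,0,0],
    [-1,0,0,-0.001,0,0,0],
    [-1,0,0,-0.001,0,0,0],
    [-1,0,0,-0.001,0,0,0],
    [-1,0,0,0,0,0,0],
  ],
)

```text
time_s: 17.43
ee_pos: [561.8, -48.3, 138.7]
ee_rot: [180.0, -0.0, 177.5]
force: [0.2, -0.3, -0.7]
gripper_width: 15.9
gripper_force: 20.0
```

Emit:
apply_moves(
  increments=[
    [-1,0,0,-0.001,0,0,0],
    [-1,0,0,-0.001,0,0,0],
    [-1,0,0,-0.001,0,0,0],
    [-1,0,0,-0.001,0,0,0],
    [-1,0,0,0,0,0,0],
  ],
)

```text
time_s: 17.85
ee_pos: [561.8, -48.3, 134.7]
ee_rot: [180.0, -0.0, 177.5]
force: [0.4, 0.5, -0.5]
gripper_width: 15.8
gripper_force: 20.0
```

Emit:
apply_moves(
  increments=[
    [-1,0,0,-0.002,0,0,0],
    [-1,0,0,-0.002,0,0,0],
    [-1,0,0,-0.002,0,0,0],
    [-1,0,0,-0.002,0,0,0],
    [-1,0,0,0,0,0,0],
  ],
)

```text
time_s: 18.27
ee_pos: [561.7, -48.4, 126.5]
ee_rot: [180.0, -0.0, 177.5]
force: [0.8, 0.4, -0.2]
gripper_width: 16.6
gripper_force: 20.0
```

Emit:
apply_moves(
  increments=[
    [-1,0,0,-0.001,0,0,0],
    [-1,0,0,-0.001,0,0,0],
    [-1,0,0,-0.001,0,0,0],
    [-1,0,0,-0.001,0,0,0],
    [-1,0,0,0,0,0,0],
  ],
)

```text
time_s: 18.68
ee_pos: [561.8, -48.4, 122.8]
ee_rot: [180.0, -0.0, 177.5]
force: [0.7, -0.3, -1.4]
gripper_width: 15.7
gripper_force: 20.0
```

Emit:
apply_moves(
  increments=[
    [-1,0,0,-0.0005,0,0,0],
    [-1,0,0,-0.0005,0,0,0],
    [-1,0,0,-0.0005,0,0,0],
    [-1,0,0,0,0,0,0],
  ],
)

```text
time_s: 19.02
ee_pos: [561.8, -48.3, 121.4]
ee_rot: [180.0, -0.0, 177.5]
force: [0.4, 1.0, -1.3]
gripper_width: 15.8
gripper_force: 20.0
```

Emit:
apply_moves(
  increments=[
    [-1,0,0,-0.0005,0,0,0],
    [-1,0,0,-0.0005,0,0,0],
    [-1,0,0,0,0,0,0],
  ],
)

```text
time_s: 19.27
ee_pos: [561.8, -48.3, 120.4]
ee_rot: [180.0, -0.0, 177.5]
force: [0.8, -0.8, -1.6]
gripper_width: 15.9
gripper_force: 20.0
```

Emit:
apply_moves(
  increments=[
    [-1,0,0,-0.0005,0,0,0],
    [-1,0,0,-0.0005,0,0,0],
    [-1,0,0,0,0,0,0],
  ],
)

```text
time_s: 19.52
ee_pos: [561.8, -48.3, 119.4]
ee_rot: [180.0, -0.0, 177.5]
force: [0.1, 0.1, -0.8]
gripper_width: 16.0
gripper_force: 20.0
```

Emit:
apply_moves(
  increments=[
    [-1,0,0,-0.0005,0,0,0],
    [-1,0,0,-0.0005,0,0,0],
    [-1,0,0,0,0,0,0],
  ],
)

```text
time_s: 19.77
ee_pos: [561.9, -48.2, 118.6]
ee_rot: [180.0, 0.0, 177.5]
force: [0.1, 0.4, -0.2]
gripper_width: 15.7
gripper_force: 20.0
```

Emit:
apply_moves(
  increments=[
    [-0.4,0,0,0,0,0,0],
    [-0.4,0,0,0,0,0,0],
    [-0.2,0,0,0,0,0,0],
    [-0.2,0,0,0,0,0,0],
    [-0.2,0,0,0,0,0,0],
  ],
)

```text
time_s: 20.18
ee_pos: [561.8, -48.4, 118.5]
ee_rot: [180.0, -0.0, 177.5]
force: [0.5, -0.5, -0.8]
gripper_width: 36.1
gripper_force: 0.0
```

Emit:
apply_moves(
  increments=[
    [0.2,0,0,0,0,0,0],
    [0.2,0,0,0,0,0,0],
    [0.2,0,0,0,0,0,0],
    [0.2,0,0,0,0,0,0],
  ],
)

```text
time_s: 20.52
ee_pos: [561.8, -48.4, 118.5]
ee_rot: [180.0, -0.0, 177.5]
force: [0.4, -0.0, 0.8]
gripper_width: 54.6
gripper_force: 0.0
```

Emit:
apply_moves(
  increments=[
    [0.2,0,0,0.01,0,0,0],
    [0.2,0,0,0.03,0,0,0],
    [0.2,0,0,0.04,0,0,0],
    [0.2,0.01,0,0.04,0,0,0],
    [0.2,0.02,0,0.01,0,0,0],
  ],
)

```text
time_s: 20.93
ee_pos: [593.3, -48.6, 257.0]
ee_rot: [-180.0, 0.7, 177.5]
force: [1.2, -0.6, 1.0]
gripper_width: 54.9
gripper_force: 0.0
```

Emit:
apply_moves(
  increments=[
    [0.2,0,0,0,0,0,0],
    [0.2,0,0,0,0,0,0],
    [0.2,0,0,0,0,0,0],
  ],
)

```text
time_s: 21.18
ee_pos: [590.6, -48.2, 247.5]
ee_rot: [180.0, -0.2, 177.5]
force: [-0.5, -0.3, 0.1]
gripper_width: 54.8
gripper_force: 0.0
```

```bash
python3 - <<'E'
from h import *
f=grab('wrist','w7');st=status.state();print(st['ee_pos'],st['force'],st['time_s'])
a=f['color'][100:300,160:360,::-1];s=grab('scene')['color'][170:290,190:310,::-1]
cv2.imwrite('pics/w7c.png',np.hstack([cv2.resize(a,(400,400),interpolation=3),cv2.resize(s,(400,400),interpolation=3)]))
for z in(21,24,30):print(z,proj(f,[563,-47.5,z+115]))
E
```

```text
[590.35815037 -48.23420799 247.14035702] [-0.237236    0.79552647 -0.57486081] 21.2333
21 [274.86736472 185.91468291]
24 [274.84846747 186.57903347]
30 [274.80943604 187.95121983]
```

View pics/w7c.png

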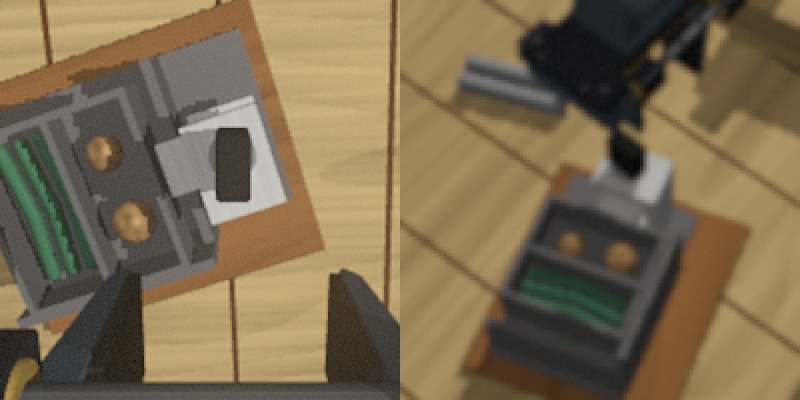

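The wrist view shows the grip block upright over the ear at about pixel (276, 181), with the flange down on the plate. The tray is home and the gripper is clear.

```bash
python3 -c "
from h import *
print(env.job_done())"
```

```text
the job is handed in; nothing more can be done
None
```

The tray is home and the longer pin is down through all three plates with its flange on the upper ear, judging by the last pictures. I handed the job in at about 21 s; no verdict came back.

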